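# Log the calibration valve, seat it and set it two turns open

## Robot

A 6-joint arm with a two-finger parallel gripper is mounted at the origin on the work surface. World frame = base frame: x ahead of the robot, y to its left, z up, the work surface at z = 0. Lengths are in m, angles in rad, forces in N, time in s.
With the tool pointing down it reaches from about 0.25 to 0.775 m from the base axis. Payload 8.9 kg.
Tool frame: the origin (TCP) lies where the fingers leave the gripper's body, on its centre line; the fingertips stand 73 mm ahead of it and the grasp point (between the pads) lies 54 mm ahead of it; z points along the fingers, y is the line along which they close (so a half turn about z gives the same grasp; the last joint's range is limited). The gripper opens to 85 mm and grips with 20 to 120 N. Pads are 22 mm wide; open, the fingers measure 114 mm over their backs; the gripper's body (76 mm by 85 mm) begins 54 mm behind the grasp point. The pads swing forward as they close: fully open they stand 13 mm farther back than shut.
Start: joints at [-1.381, 0.291, -0.153, 1.127, 0, 1.431], TCP at [0.17, -0.497, 0.304] pointing down, gripper open.
Joint ranges: [-2.52, 2.52], [-0.91, 1.74], [-1.3, 1.37], [-1.96, 2.02], [-1.52, 1.47], [-3.14, 3.14]. Speed limits (rad/s): [2.22, 2.22, 2.79, 3.14, 3.14, 3.14].

## Interface

Orientations are given as a rotation vector (axis times angle).
In Python, from bench import ctrl gives the robot as it stands.
- The arm moves only by the tool arm_command, never from a script. Its argument "steps" is a list of rows, each a list of 3 entries, a list of its own where there are three numbers: the shift along the tool's x, y, z scaled (see below), then the turn about the tool's z scaled (see below), then the opening, from 0 (shut) to 1 (fully open). A call has 1 to 12 rows; each row is the pose to reach, as a shift and turn from the pose commanded when the call began, along the tool's axes at that moment; what a row does not reach only later rows make up. The controller multiplies each number of a shift by 750 mm and each number of a turn by 2 rad. A row lasts 1/12 s, in which the tool goes at most 41.7 mm and 7.16 degrees, less where a joint would pass 70% of its speed; a pose out of reach is approached as far as the arm can. A call with a number of a shift or a turn outside -1 to 1 is refused whole. A call with a gripper value outside its range is refused whole. The fingers move at their own pace and stop on an object; the grip force is fixed at half the most. Time passes only in rows, so rows that repeat a pose let the fingers close. It gives the time, the measured TCP pose, the force, the opening and the grip force at its end, in the units of the state.
- ctrl.get_state(): the state, without advancing time (a new reading comes with each control period).
- ctrl.snapshot(name): name is "side" or "top"; returns the picture (420x560x3 uint8, blue, green, red); there is no depth.
- ctrl.get_calibration(name): a dict with "intrinsics" (3x3 intrinsics, pixels), "R" (3x3) and "t" (3): a world point X has camera coordinates R X + t. Camera axes: x right, y down, z forward; pixel columns grow to the right and rows downward; lengths in m; the calibration is good to about 2 mm. A picture is of the moment at which its call begins. get_calibration takes no time and is no camera call.
- ctrl.close_job(): hands the job in; it is judged then, once.
Trained networks look in the newest picture that a camera, given by its name, has taken for a name from the list of things; names that differ only in an ending like _2 or _b are one class to them, and where a whole thing is asked for, a point or a joint stands for the part that bears it (a point fixed in the world has none). Each returns a list of dicts, best first, with "p" (0 to 1); they miss things now and then, are a little off and sometimes report something else, mostly with a low value. They report only what shows in the picture. A call takes as long as a camera call. They do not tell look-alikes from the thing itself.
- ctrl.recognise(thing, camera): "xyz" ([x, y, z] in m, in the coordinates of the camera as it stood for that picture, good to about 4 mm: the middle of the surface that is visible of it).
- ctrl.mark_of(thing, camera): "xyz" ([x, y, z] in m, in the coordinates of the camera as it stood for that picture, good to about 4 mm: a listed point, or the origin of a listed thing).
The state is a dict: "time": time; "qpos": joint angles; "joint_vel": joint speeds; "tau": joint torques, N m; "position": TCP position; "tcp_rot": TCP orientation; "contact_force": force on the tool from outside, world axes, zero at the start; "wrist_torque": the same for the moment, N m; "grip_width": opening from 0.0 (shut) to 1.0 (fully open); "finger_force": force on a finger pad.
Only numpy, scipy, OpenCV 4.12 (cv2) and the standard library are available. Lean on these libraries where they do the work, as an engineer would, in place of code of your own. Each camera call takes 0.05 s, during which the arm holds its last target. There are 200 camera calls.

## Task

Hold the hand-held code reader steady for about a second with its window looking straight down at the printed code tag from roughly 80 mm, then lay the reader back flat on its rubber mat and let go of it. Then grip the valve's handwheel by its upright crank grip, close it clockwise to its stop, back it off exactly two full turns, and finish still holding, the fingers closed on the crank grip. Leave the other loose things where they are.

Things in the scene. Friction and masses are not known exactly. Their poses are not given: they have to be found in the camera images.
- reader: grey in-line code reader, 181 mm long, 0.12 to 0.26 kg, flat on the mat. Origin on its underside, near its balance point; z up, +x towards the head. Handle 32 mm wide, 28 mm high, from x = -100 to +29 mm; wider head 50 mm wide, 34 mm high, x = 29 to 81 mm. Grip it across the handle (fingers closing along its y) at the origin
- reader_window (a point): centre of the reader's dark glass window, on the underside of the head, 55 mm from the reader's origin along its +x; same axes as the reader. It looks along the reader's -z (downwards while the reader is level). It reads the tag when the tag's centre is straight before the window to within 20 mm and 35 to 130 mm away, the reader still
- mat: flat black rubber mat, 240 x 120 x 4 mm, fixed to the bench, long side along its x; origin at the centre of its underside, on the bench. The reader lies about its centre
- tag (a point): centre of the printed code tag, a 48 mm square white label facing up on a small plate on the grey base plate, 31 mm above the bench
- station: fixed calibration station: grey base plate 240 x 330 x 20 mm. Origin on the bench, straight under the valve's axis; the plate spans x = -90..150, y = -230..100 mm in its frame, the tag at (0, -165). Behind the valve (x = 79..131, y = -115..50) lies a pump barrel up to 95 mm high; a test port up to 72 mm high stands at (0, 75)
- wheel_centre (a point): centre of the top face of the valve's black five-lobed handwheel (lobes reach 66 mm from the axis), 126 mm above the bench. The axis is upright
- valve_wheel (a joint): turning of the handwheel, rad: 0 = closed, at the stop; grows as the valve opens (anticlockwise from above); two turns open = 12.57, limit 15.9. Starts partly open, stays where left. Friction 0.12 N m, about 2.5 N at the crank grip: 9 N without motion means the stop. At 0 the crank grip lies on the station's +x side of the axis; at q it has turned by q about z
- crank_grip: the upright crank grip on one lobe of the handwheel: bare aluminium cylinder 22 mm across, 53 mm high, revolving freely on its own pin, so it can be gripped from above and carried round in a circle without turning the gripper. Origin at its foot on the wheel's top face, 48 mm from the wheel's axis; its own yaw means nothing
- weight_ring: plain steel ring weight, 40 mm across, 16 mm high, with a 16 mm hole, standing on the station's base plate; a bystander, leave it alone
- fitting: small brass fitting, 22 mm across, 30 mm high, standing on the station's base plate; a bystander, leave it alone
- cap_a: threaded aluminium cap on a blue-grey collar, 60 mm across, 28 mm high, on the bench; a bystander, leave it alone
- cap_b: a second cap, the same as cap_a; a bystander, leave it alone
- dial_gauge: dial pressure gauge lying face up, 72 mm across, 30 mm high, brass stub 26 mm long along its +x, on the station's base plate; a bystander, leave it alone
Mind the look-alikes: they are no part of the job. Several things look just like the reader: the one meant starts farthest from the robot's base.

How it is judged:
By the outcome, as a careful person would: the job done as asked, in the order asked, and still so for the second after the job is handed in, while the arm keeps its last pose, push and grip.
It also fails if it takes over 72 s, if anything falls off the work surface, if the arm or the gripper's body presses on something with over 40 N, if the wrist force passes 120 N, or if a joint passes its speed limit or range.

## Working session

There is one attempt and no reset: what is moved stays moved. The work goes in short steps, Python scripts to look and compute and a tool call to move; the robot and the scene stay as the last step left them, time stands still between calls to the robot, and variables do not carry over. Pictures are saved under pics/ and viewed, at most 10 in all, crops included, and the job is handed in when it is done.

Besides the shell and the picture viewer there is one more tool, called as name(argument=value, ...), one argument or row to a line, values as JSON. arm_command: Moves the arm, as the interface text tells. Its arguments: {"type":"object","properties":{"steps":{"type":"array","items":{"type":"array"}}},"required":["steps"]}

```bash
mkdir -p pics; ls; cat > h.py <<'E'
import numpy as np, cv2
from scipy.spatial.transform import Rotation as Ro
from bench import ctrl
def toworld(p,cam):
    c=ctrl.get_calibration(cam); return np.array(c["R"]).T@(np.array(p)-np.array(c["t"]))
def find(th,cam,f="mark_of"):
    for d in getattr(ctrl,f)(th,cam): print(cam,f,th,round(d["p"],2),toworld(d["xyz"],cam).round(4))
E
python3 - <<'E'
from h import *
for c in("top","side"):
    cv2.imwrite(f"pics/{c}0.png",ctrl.snapshot(c))
    for t in("reader","reader_window","mat","tag","wheel_centre","crank_grip","station"): find(t,c)
    find("reader",c,"recognise")
s=ctrl.get_state();print(s)
print(Ro.from_rotvec(s["tcp_rot"]).as_matrix().round(3))
E
```

```text
pics
top mark_of reader 0.97 [ 0.2202 -0.2729  0.0004]
top mark_of reader 0.93 [ 0.4905 -0.2981  0.0095]
top mark_of reader 0.64 [ 0.3335 -0.0936 -0.0027]
top mark_of reader_window 0.92 [ 3.275e-01 -1.479e-01  1.000e-04]
top mark_of reader_window 0.62 [ 0.537  -0.3237  0.0021]
top mark_of reader_window 0.58 [ 0.2603 -0.2451 -0.0027]
top mark_of mat 0.78 [ 0.4959 -0.311  -0.0021]
top mark_of mat 0.24 [ 0.5545 -0.0167  0.0323]
top mark_of tag 0.63 [ 0.5549 -0.0176  0.0318]
top mark_of tag 0.15 [ 0.491  -0.2975  0.0048]
top mark_of wheel_centre 0.67 [0.5639 0.1469 0.1264]
top mark_of crank_grip 0.56 [0.5189 0.1551 0.1253]
top mark_of station 0.73 [5.670e-01 1.509e-01 3.000e-04]
top recognise reader 0.98 [ 0.238  -0.2571  0.0306]
top recognise reader 0.67 [ 0.332  -0.0966  0.0282]
top recognise reader 0.62 [ 0.4968 -0.2967  0.0353]
side mark_of reader 0.69 [ 0.4845 -0.3043  0.0058]
side mark_of reader 0.67 [ 0.3356 -0.0971  0.0015]
side mark_of reader_window 0.67 [ 0.5401 -0.3288  0.0031]
side mark_of mat 0.79 [ 0.4946 -0.3155  0.0034]
side mark_of tag 0.84 [ 0.5519 -0.0159  0.0281]
side
[... 314 characters left out ...]
-01, -1.53360762e-01,  1.12667551e+00,
       -1.92542460e-05,  1.43151416e+00]), 'joint_vel': array([ 0.00170555, -0.00026914,  0.00201276,  0.00114913,  0.00162318,
        0.00051789]), 'tau': array([-1.54780508e-03, -5.37007999e+01,  3.31646705e+01,  1.49860505e-03,
       -1.61241992e-04, -7.48810464e-06]), 'position': array([ 0.16953933, -0.49689909,  0.3039297 ]), 'tcp_rot': array([ 3.09915513e+00,  5.14141649e-01, -2.71113514e-05]), 'contact_force': array([ 0.73060206,  0.27849708, -0.05053567]), 'wrist_torque': array([-0.01498083, -0.01538212, -0.00055641]), 'finger_force': 0.0, 'grip_width': 1.001127298810825}
[[ 0.946  0.323 -0.   ]
 [ 0.323 -0.946 -0.   ]
 [-0.     0.    -1.   ]]
```

```bash
python3 - <<'E'
from h import *
for c in("top","side"):
    a=cv2.imread(f"pics/{c}0.png")
    k=ctrl.get_calibration(c);K=np.array(k["intrinsics"]);R=np.array(k["R"]);t=np.array(k["t"])
    for p in [(.488,-.301,.004),(.538,-.326,.004),(.5535,-.017,.031),(.5645,.1467,.126)]:
        q=K@(R@np.array(p)+t);print(c,p,(q/q[2])[:2].round(1), q[2].round(3))
E
```

```text
top (0.488, -0.301, 0.004) [381.8 201.7] 1.324
top (0.538, -0.326, 0.004) [390.4 185. ] 1.326
top (0.5535, -0.017, 0.031) [286.1 176.4] 1.299
top (0.5645, 0.1467, 0.126) [225.9 166.5] 1.205
side (0.488, -0.301, 0.004) [330.9 168.7] 1.487
side (0.538, -0.326, 0.004) [321.1 157.4] 1.521
side (0.5535, -0.017, 0.031) [252.5 208.7] 1.336
side (0.5645, 0.1467, 0.126) [204. 219.] 1.18
```

View pics/top0.png

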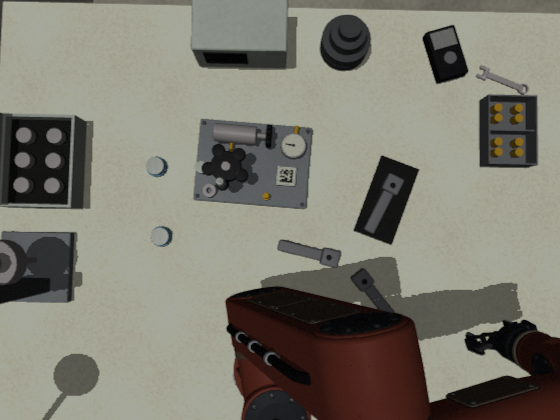

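View pics/side0.png

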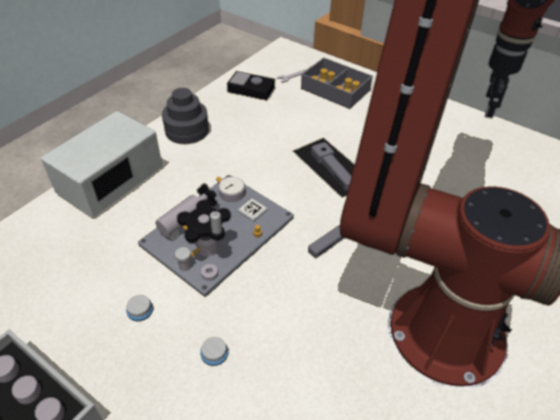

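The top picture shows the target reader on the black mat, with its head near (393,183) and its handle end near (370,232). The tag is at (286,176) and the wheel at (226,167), with the crank grip on its lower side. Next I'll refine the poses from the images.

```bash
python3 - <<'E'
from h import *
a=cv2.imread("pics/top0.png");k=ctrl.get_calibration("top");K=np.array(k["intrinsics"]);R=np.array(k["R"]);t=np.array(k["t"])
def back(u,v,z):
    d=R.T@np.linalg.solve(K,[u,v,1]);c=-R.T@t;return (c+d*(z-c[2])/d[2])
print("cam",(-R.T@t).round(3))
g=cv2.cvtColor(a,cv2.COLOR_BGR2GRAY)
roi=np.zeros_like(g);roi[148:250,345:425]=1
m=((g<60)&(roi>0)).astype(np.uint8)
cs,_=cv2.findContours(m,cv2.RETR_EXTERNAL,cv2.CHAIN_APPROX_NONE);c=max(cs,key=cv2.contourArea)
r=cv2.minAreaRect(c);b=cv2.boxPoints(r);w=np.array([back(*p,.004) for p in b])
print("mat",back(*r[0],.004).round(4),w.round(3).tolist())
e=w[1]-w[0];f=w[2]-w[1];L=e if np.linalg.norm(e)>np.linalg.norm(f) else f
print("matyaw",np.arctan(L[1]/L[0]),np.linalg.norm(e),np.linalg.norm(f))
mm=np.zeros_like(g);cv2.fillPoly(mm,[cv2.convexHull(c)],1);mm=cv2.erode(mm,np.ones((3,3)))
rd=((g>=70)&(mm>0)).astype(np.uint8)
ys,xs=np.nonzero(rd);P=np.array([back(x,y,.03)[:2] for x,y in zip(xs,ys)])
cc=P.mean(0);V=np.linalg.svd(P-cc,full_matrices=False)[2][0];V*=np.sign(V[0]);s=(P-cc)@V
print("reader yaw",np.arctan2(V[1],V[0]),"centroid",cc.round(4),"ends",s.min(),s.max())
# ends -> origin: handle end x=-100, head end 81
n=np.array([-V[1],V[0]]);h=s<s.max()-.06
lat=((P-cc)@n); print("lat handle",lat[h].min(),lat[h].max(),"lat head",lat[~h].min(),lat[~h].max())
print("origin by ends",(cc+V*((s.min()+s.max())/2+.0095)).round(4))
big=cv2.resize(a[145:250,340:430],None,fx=5,fy=5,interpolation=cv2.INTER_CUBIC)
big2=cv2.resize(a[110:215,185:320],None,fx=4,fy=4,interpolation=cv2.INTER_CUBIC)
H=max(big.shape[0],big2.shape[0]);pad=lambda i:cv2.copyMakeBorder(i,0,H-i.shape[0],0,0,cv2.BORDER_CONSTANT)
cv2.imwrite("pics/z.png",cv2.resize(np.hstack([pad(big),pad(big2)]),None,fx=.8,fy=.8))
E
```

```text
cam [0.385 0.005 1.323]
mat [ 0.4946 -0.3136  0.004 ] [[0.403, -0.219, 0.004], [0.626, -0.298, 0.004], [0.587, -0.409, 0.004], [0.364, -0.329, 0.004]]
matyaw -0.3425504353610071 0.2369271799115531 0.11782867829828515
reader yaw -0.4650988706499578 centroid [ 0.4859 -0.2993] ends -0.09321399639418017 0.08285511902191742
lat handle -0.013398223533775415 0.013656261643872817 lat head -0.022091861350596237 0.021709524668668368
origin by ends [ 0.4897 -0.3012]
```

View pics/z.png

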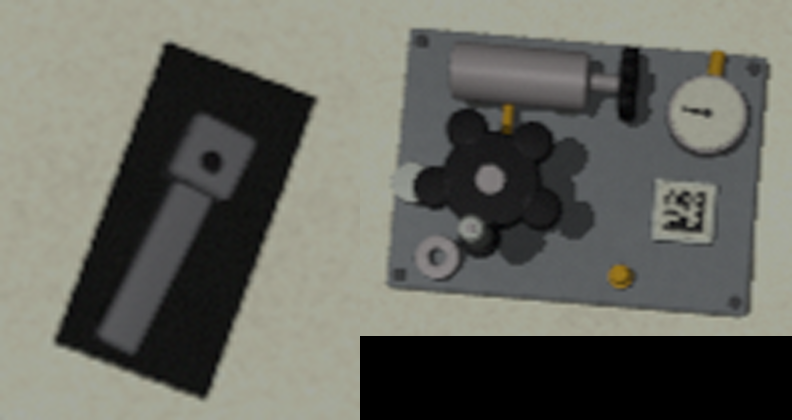

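arm_command(
  steps=[
    [[0.16,-0.036,0.0],-0.2,1],
    [[0.32,-0.073,0.05],-0.4,1],
    [[0.4876,-0.1096,0.1],-0.6,1],
    [[0.4876,-0.1096,0.139],-0.7,1],
    [[0.4876,-0.1096,0.139],-0.7,1],
    [[0.4876,-0.1096,0.139],-0.7,1],
    [[0.4876,-0.1096,0.139],-0.7,1],
    [[0.4876,-0.1096,0.139],-0.7,1],
    [[0.4876,-0.1096,0.139],-0.7,1],
    [[0.4876,-0.1096,0.139],-0.7,1],
    [[0.4876,-0.1096,0.139],-0.7,1],
    [[0.4876,-0.1096,0.139],-0.7,1],
  ],
)

```text
time: 1.9
position: [0.49, -0.2997, 0.1988]
tcp_rot: [-2.026, -2.399, 0.0]
contact_force: [0.7, 0.5, 0.3]
grip_width: 0.999
finger_force: 0.0
```

arm_command(
  steps=[
    [[0,0,0],-0.06,1],
    [[0,0,0],-0.12,1],
    [[0,0,0],-0.18,1],
    [[0,0,0],-0.24,1],
    [[0,0,0],-0.3,1],
    [[0,0,0],-0.36,1],
    [[0,0,0],-0.42,1],
    [[0,0,0],-0.474,1],
    [[0,0,0],-0.474,1],
    [[0,0,0],-0.474,1],
  ],
)

```text
time: 2.73
position: [0.4891, -0.301, 0.1996]
tcp_rot: [-0.729, -3.056, -0.0]
contact_force: [0.3, -0.0, -1.0]
grip_width: 1.001
finger_force: 0.0
```

```bash
python3 - <<'E'
from h import *
s=ctrl.get_state();print(s["time"],s["position"],s["tcp_rot"],2*np.arctan2(s["tcp_rot"][1],s["tcp_rot"][0]))
for c in("top","side"):
    cv2.imwrite(f"pics/{c}1.png",ctrl.snapshot(c))
    for t in("reader","reader_window","tag","wheel_centre","crank_grip","station"): find(t,c)
a=cv2.imread("pics/side1.png");cv2.imwrite("pics/z1.png",cv2.resize(a[60:240,240:440],None,fx=3,fy=3,interpolation=cv2.INTER_CUBIC))
E
```

```text
2.7333 [ 0.48910811 -0.30099236  0.19960464] [-7.28783548e-01 -3.05585097e+00 -6.60657358e-05] -3.6098221834389017
top mark_of reader 0.63 [ 0.4892 -0.3011  0.0066]
top mark_of reader 0.58 [ 0.3326 -0.0976  0.0005]
top mark_of reader 0.56 [0.5109 0.2049 0.0171]
top mark_of reader_window 0.74 [ 0.3228 -0.1483 -0.0022]
top mark_of reader_window 0.6 [ 0.5383 -0.3271  0.0045]
top mark_of tag 0.63 [ 0.5564 -0.0168  0.0335]
top mark_of wheel_centre 0.16 [ 0.5569 -0.0186  0.0349]
top mark_of crank_grip 0.56 [0.5185 0.1577 0.1242]
top mark_of station 0.75 [ 5.661e-01  1.466e-01 -4.000e-04]
top mark_of station 0.61 [ 3.683e-01  3.435e-01 -2.000e-04]
top mark_of station 0.35 [0.5816 0.3632 0.0018]
side mark_of reader 0.95 [ 0.4927 -0.3034  0.0048]
side mark_of reader 0.83 [ 0.3353 -0.0975 -0.0006]
side mark_of reader_window 0.8 [ 0.5376 -0.3235  0.0078]
side mark_of tag 0.67 [ 0.5545 -0.018   0.0308]
side mark_of wheel_centre 0.87 [0.5641 0.146  0.1266]
side mark_of wheel_centre 0.36 [ 0.4954 -0.3151  0.003 ]
side mark_of crank_grip 0.59 [0.5194 0.1532 0.1284]
side mark_of station 0.73 [ 5.691e-01  1.492e-01 -4.000e-04]
```

View pics/z1.png

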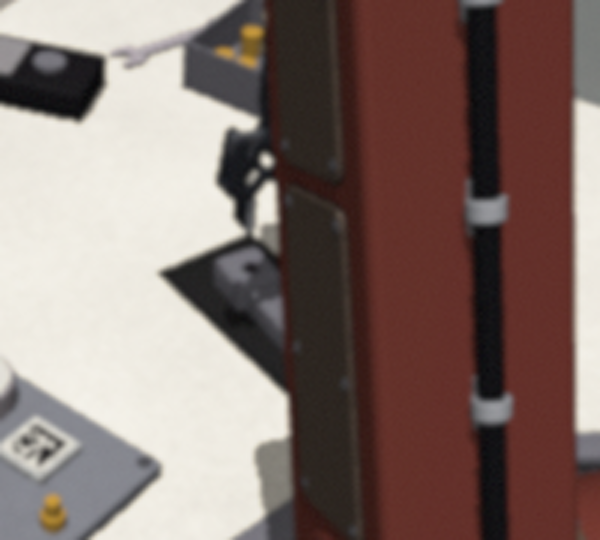

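The crop shows the gripper just behind the arm link, above the reader on its mat (head at about (245,275)). The estimates agree on (0.489,-0.301), so I'm descending and gripping.

arm_command(
  steps=[
    [[0,0,0.04],0,1],
    [[0,0,0.08],0,1],
    [[0,0,0.11],0,1],
    [[0,0,0.135],0,1],
    [[0,0,0.15],0,1],
    [[0,0,0.158],0,1],
    [[0,0,0.158],0,1],
    [[0,0,0.158],0,0.6],
    [[0,0,0.158],0,0.45],
    [[0,0,0.158],0,0.3],
    [[0,0,0.158],0,0],
    [[0,0,0.158],0,0],
  ],
)

```text
time: 4.43
position: [0.4896, -0.3013, 0.0821]
tcp_rot: [0.723, 3.056, -0.001]
contact_force: [-0.2, 1.2, -1.1]
grip_width: 0.36
finger_force: 59.8
```

arm_command(
  steps=[
    [[0,0,0],0,0],
    [[0,0,0],0,0],
    [[0,0,0],0,0],
    [[0,0,0],0,0],
    [[0,0,0],0,0],
    [[0,0,0],0,0],
  ],
)

```text
time: 4.93
position: [0.4896, -0.3013, 0.0821]
tcp_rot: [0.723, 3.056, -0.001]
contact_force: [0.2, 0.6, 5.0]
grip_width: 0.365
finger_force: 60.7
```

arm_command(
  steps=[
    [[0,0,-0.006],0,0],
    [[0,0,-0.016],0,0],
    [[0,0,-0.03],0,0],
    [[0,0,-0.048],0,0],
    [[0,0,-0.067],0,0],
    [[0,0,-0.086],0,0],
    [[0,0,-0.104],0,0],
    [[0,0,-0.12],0,0],
    [[0,0,-0.132],0,0],
    [[0,0,-0.139],0,0],
    [[0,0,-0.1427],0,0],
    [[0,0,-0.1427],0,0],
  ],
)

```text
time: 5.93
position: [0.4892, -0.3011, 0.1887]
tcp_rot: [0.723, 3.057, -0.0]
contact_force: [-0.5, -0.3, -2.2]
grip_width: 0.362
finger_force: 59.7
```

arm_command(
  steps=[
    [[0.004,0.009,0],0,0],
    [[0.013,0.03,0],0,0],
    [[0.027,0.061,0],0,0],
    [[0.044,0.1,0],0,0],
    [[0.064,0.145,0],0,0],
    [[0.084,0.191,0],0,0],
    [[0.104,0.237,0],0,0],
    [[0.123,0.28,0],0,0],
    [[0.14,0.319,0],0,0],
    [[0.153,0.349,0],0,0],
    [[0.162,0.369,0],0,0],
    [[0.1659,0.3775,0],0,0],
  ],
)

```text
time: 6.93
position: [0.5039, 0.0106, 0.1875]
tcp_rot: [-0.719, -3.056, -0.001]
contact_force: [-0.8, -0.3, -1.6]
grip_width: 0.363
finger_force: 59.7
```

arm_command(
  steps=[
    [[0,0,0],0,0],
    [[0,0,0],0,0],
    [[0,0,0],0,0],
  ],
)

```text
time: 7.18
position: [0.5047, 0.0071, 0.188]
tcp_rot: [-0.725, -3.057, 0.001]
contact_force: [0.5, 0.4, -2.1]
grip_width: 0.36
finger_force: 59.7
```

```bash
python3 - <<'E'
from h import *
s=ctrl.get_state();print(s["time"],s["position"],s["tcp_rot"],s["grip_width"],s["contact_force"],s["wrist_torque"])
for c in("side","top"):
    cv2.imwrite(f"pics/{c}2.png",ctrl.snapshot(c))
    for t in("reader","reader_window"): find(t,c)
    find("reader",c,"recognise")
a=cv2.imread("pics/side2.png");b=cv2.imread("pics/top2.png")
cv2.imwrite("pics/z2.png",np.hstack([cv2.resize(i,None,fx=3,fy=3,interpolation=cv2.INTER_CUBIC) for i in (a[110:290,160:290],b[110:290,190:320])]))
E
```

```text
7.1833 [0.5046846  0.0070648  0.18797377] [-7.24772364e-01 -3.05655221e+00  5.12937106e-04] 0.36002247429964146 [ 0.50015148  0.36286311 -2.06208721] [-0.03344415  0.03063593  0.00489678]
side mark_of reader 0.9 [0.5036 0.0042 0.1114]
side mark_of reader 0.6 [ 3.335e-01 -9.560e-02  3.000e-04]
side mark_of reader_window 0.9 [ 0.3246 -0.1528  0.0037]
side mark_of reader_window 0.8 [ 0.5532 -0.0188  0.1121]
side mark_of reader_window 0.7 [0.5052 0.2054 0.0221]
side mark_of reader_window 0.61 [0.576  0.3691 0.0026]
side recognise reader 0.84 [0.4607 0.0293 0.1408]
side recognise reader 0.71 [ 0.3356 -0.0659  0.0255]
side recognise reader 0.48 [0.5576 0.1567 0.0213]
top mark_of reader 0.96 [ 0.3322 -0.0948  0.0024]
top mark_of reader 0.91 [ 0.216  -0.2747 -0.0005]
top mark_of reader_window 0.81 [ 0.3229 -0.1451 -0.0025]
top mark_of reader_window 0.71 [ 0.259  -0.2458 -0.0035]
top recognise reader 0.89 [ 0.3235 -0.1316  0.0325]
top recognise reader 0.62 [ 0.2223 -0.2691  0.0304]
top recognise reader 0.6 [0.5095 0.2081 0.0336]
```

View pics/z2.png

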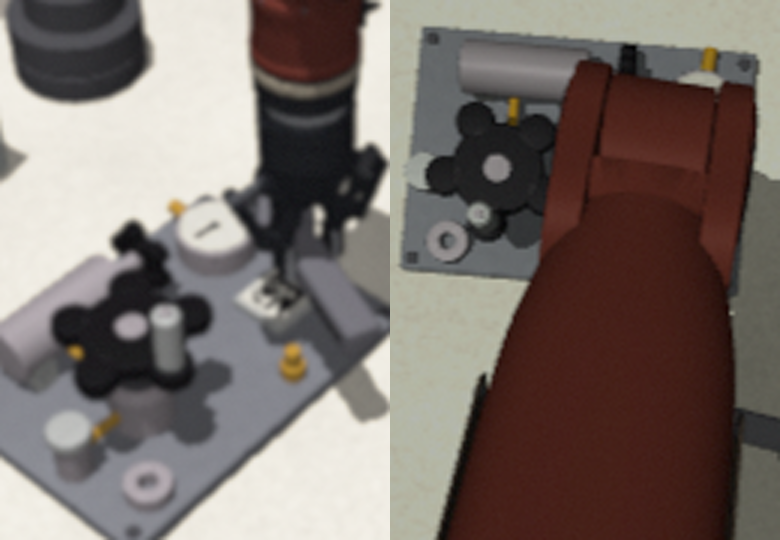

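The side view shows the reader held level over the tag (tag at about (270,297) in the crop). The network puts the window within about 2 mm of the tag's centre line and 81 mm above it. Now I'll hold still.

arm_command(
  steps=[
    [[0,0,0],0,0],
    [[0,0,0],0,0],
    [[0,0,0],0,0],
    [[0,0,0],0,0],
    [[0,0,0],0,0],
    [[0,0,0],0,0],
    [[0,0,0],0,0],
    [[0,0,0],0,0],
    [[0,0,0],0,0],
    [[0,0,0],0,0],
    [[0,0,0],0,0],
    [[0,0,0],0,0],
  ],
)

```text
time: 8.58
position: [0.5048, 0.0079, 0.1882]
tcp_rot: [0.724, 3.057, -0.0]
contact_force: [-0.4, 0.1, -1.1]
grip_width: 0.36
finger_force: 59.7
```

arm_command(
  steps=[
    [[0,0,0],0,0],
    [[0,0,0],0,0],
    [[0,0,0],0,0],
    [[0,0,0],0,0],
    [[0,0,0],0,0],
    [[0,0,0],0,0],
  ],
)

```text
time: 9.08
position: [0.5048, 0.0079, 0.1882]
tcp_rot: [0.724, 3.057, 0.0]
contact_force: [-0.7, -0.2, -2.1]
grip_width: 0.36
finger_force: 59.7
```

arm_command(
  steps=[
    [[-0.004,-0.009,0],0,0],
    [[-0.013,-0.03,0],0,0],
    [[-0.027,-0.061,0],0,0],
    [[-0.044,-0.1,0],0,0],
    [[-0.064,-0.145,0],0,0],
    [[-0.084,-0.191,0],0,0],
    [[-0.104,-0.237,0],0,0],
    [[-0.123,-0.28,0],0,0],
    [[-0.14,-0.319,0],0,0],
    [[-0.153,-0.349,0],0,0],
    [[-0.162,-0.369,0],0,0],
    [[-0.1659,-0.3775,0],0,0],
  ],
)

```text
time: 10.08
position: [0.4887, -0.3035, 0.1881]
tcp_rot: [0.727, 3.056, -0.001]
contact_force: [-0.4, 0.5, -2.0]
grip_width: 0.361
finger_force: 59.7
```

arm_command(
  steps=[
    [[0,0,0],0,0],
    [[0,0,0],0,0],
    [[0,0,0.015],0,0],
    [[0,0,0.035],0,0],
    [[0,0,0.06],0,0],
    [[0,0,0.085],0,0],
    [[0,0,0.105],0,0],
    [[0,0,0.12],0,0],
    [[0,0,0.13],0,0],
    [[0,0,0.135],0,0],
    [[0,0,0.138],0,0],
    [[0,0,0.138],0,0],
  ],
)

```text
time: 11.08
position: [0.4893, -0.3008, 0.0848]
tcp_rot: [0.723, 3.057, -0.0]
contact_force: [0.6, 0.9, -2.4]
grip_width: 0.357
finger_force: 59.7
```

arm_command(
  steps=[
    [[0,0,0.002],0,0],
    [[0,0,0.004],0,0],
    [[0,0,0.0044],0,0],
    [[0,0,0.0044],0,0],
  ],
)

```text
time: 11.42
position: [0.4895, -0.3013, 0.0821]
tcp_rot: [0.723, 3.056, -0.001]
contact_force: [0.0, 1.2, 4.3]
grip_width: 0.36
finger_force: 60.5
```

arm_command(
  steps=[
    [[0,0,0],0,0.4],
    [[0,0,0],0,0.5],
    [[0,0,0],0,0.7],
    [[0,0,0],0,1],
    [[0,0,0],0,1],
    [[0,0,0],0,1],
    [[0,0,0],0,1],
    [[0,0,0],0,1],
  ],
)

```text
time: 12.08
position: [0.4891, -0.301, 0.0813]
tcp_rot: [-0.723, -3.057, -0.0]
contact_force: [-0.0, 0.2, -0.1]
grip_width: 1.005
finger_force: 0.0
```

arm_command(
  steps=[
    [[0,0,-0.02],0,1],
    [[0,0,-0.06],0,1],
    [[0,0,-0.1],0,1],
    [[0,0,-0.14],0,1],
    [[0,0,-0.18],0,1],
    [[0,0,-0.22],0,1],
    [[0.01,0.024,-0.26],0,1],
    [[0.026,0.061,-0.28],0,1],
    [[0.045,0.106,-0.28],0,1],
    [[0.064,0.151,-0.28],0,1],
    [[0.083,0.196,-0.28],0,1],
    [[0.102,0.24,-0.28],0,1],
  ],
)

```text
time: 13.08
position: [0.5012, -0.1042, 0.2916]
tcp_rot: [0.724, 3.056, 0.0]
contact_force: [0.3, 0.3, -0.3]
grip_width: 0.997
finger_force: 0.0
```

arm_command(
  steps=[
    [[0.019,0.045,0],0,1],
    [[0.038,0.09,0],0,1],
    [[0.057,0.135,0],0,1],
    [[0.076,0.18,0],0,1],
    [[0.094,0.22,0],0,1],
    [[0.11,0.26,0],0,1],
    [[0.122,0.29,0],0,1],
    [[0.131,0.31,0],0,1],
    [[0.136,0.321,0],0,1],
    [[0.136,0.321,0],0,1],
    [[0.136,0.321,0],0,1],
  ],
)

```text
time: 14.0
position: [0.518, 0.1548, 0.2913]
tcp_rot: [-0.723, -3.057, 0.001]
contact_force: [-0.0, 0.6, 0.2]
grip_width: 1.004
finger_force: 0.0
```

```bash
python3 - <<'E'
from h import *
s=ctrl.get_state();print(s["time"],s["position"],s["tcp_rot"],s["grip_width"])
for c in("side","top"):
    cv2.imwrite(f"pics/{c}3.png",ctrl.snapshot(c))
    for t in("reader","reader_window","crank_grip","wheel_centre"): find(t,c)
a=cv2.imread("pics/side3.png");b=cv2.imread("pics/top3.png")
cv2.imwrite("pics/z3.png",np.hstack([cv2.resize(i,None,fx=3,fy=3,interpolation=cv2.INTER_CUBIC) for i in (a[120:290,140:270],b[120:290,310:430])]))
E
```

```text
14.0 [0.51804216 0.15484834 0.29129521] [-7.22683193e-01 -3.05722887e+00  6.71663987e-04] 1.0035961954683628
side mark_of reader 0.9 [ 0.336  -0.1001 -0.0014]
side mark_of reader 0.6 [ 0.4871 -0.3054  0.0068]
side mark_of reader_window 0.87 [ 0.5395 -0.3264  0.0037]
side mark_of reader_window 0.61 [ 0.3287 -0.1516  0.0051]
side mark_of crank_grip 0.69 [0.5236 0.1568 0.1262]
side mark_of wheel_centre 0.62 [0.5626 0.1453 0.1275]
top mark_of reader 0.82 [ 0.4901 -0.2998  0.0066]
top mark_of reader 0.66 [ 0.2188 -0.2715 -0.0005]
top mark_of reader 0.61 [ 0.3298 -0.0941  0.0014]
top mark_of reader_window 0.93 [ 0.5342 -0.3256  0.0062]
top mark_of reader_window 0.9 [ 0.3226 -0.148  -0.0028]
top mark_of reader_window 0.63 [ 0.2595 -0.245  -0.0024]
top mark_of crank_grip 0.33 [0.498  0.0413 0.0207]
top mark_of wheel_centre 0.65 [0.567  0.1461 0.1277]
```

View pics/z3.png

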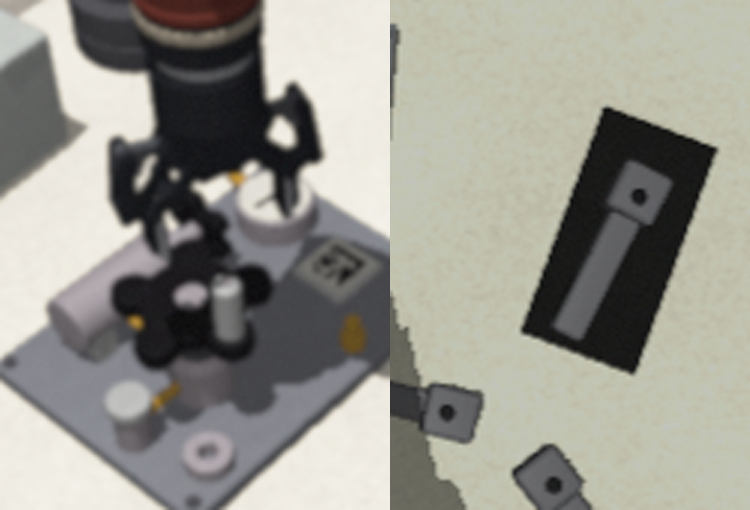

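The left crop shows the gripper open above the wheel, with the crank grip top at about (228,288). The right crop shows the reader lying flat on its mat again. I'll check the crank position from pixels.

```bash
python3 - <<'E'
from h import *
def back(c,u,v,z):
    k=ctrl.get_calibration(c);K=np.array(k["intrinsics"]);R=np.array(k["R"]);t=np.array(k["t"])
    d=R.T@np.linalg.solve(K,[u,v,1]);o=-R.T@t;return (o+d*(z-o[2])/d[2])
print(back("top",219.4,181.9,.179),back("side",216,216,.179))
print(back("top",225.6,166.2,.128),back("side",140+190/3,120+295/3,.128))
E
```

```text
[0.51644956 0.15592712 0.179     ] [0.51290315 0.15779755 0.179     ]
[0.56489123 0.14722828 0.128     ] [0.56559712 0.14734117 0.128     ]
```

arm_command(
  steps=[
    [[0.002,0.001,0.02],0,1],
    [[0.002,0.001,0.045],0,1],
    [[0.002,0.001,0.07],0,1],
    [[0.002,0.001,0.09],0,1],
    [[0.002,0.001,0.103],0,1],
    [[0.002,0.001,0.11],0,1],
    [[0.002,0.001,0.11],0,1],
    [[0.002,0.001,0.11],0,0.6],
    [[0.002,0.001,0.11],0,0.4],
    [[0.002,0.001,0.11],0,0.3],
    [[0.002,0.001,0.11],0,0.15],
    [[0.002,0.001,0.11],0,0],
  ],
)

```text
time: 15.5
position: [0.5174, 0.1565, 0.2093]
tcp_rot: [0.723, 3.056, 0.001]
contact_force: [0.0, 0.7, -0.5]
grip_width: 0.305
finger_force: 0.0
```

arm_command(
  steps=[
    [[0,0,0],0,0],
    [[0,0,0],0,0],
    [[0,0,0],0,0],
    [[0,0,0],0,0],
    [[0,0,0],0,0],
    [[0,0,0],0,0],
  ],
)

```text
time: 16.0
position: [0.5175, 0.1566, 0.2095]
tcp_rot: [0.723, 3.056, 0.001]
contact_force: [0.2, 0.1, 6.3]
grip_width: 0.245
finger_force: 58.4
```

```bash
python3 - <<'E'
from h import *
s=ctrl.get_state();print(s["time"],s["position"],s["tcp_rot"],s["grip_width"],s["contact_force"])
# rows for clockwise turning: scaled tool shifts around centre C from start angle a0 (commanded TCP at crank)
r=s["tcp_rot"];M=Ro.from_rotvec(r).as_matrix()
C=np.array([.5647,.1468]);p=s["position"][:2]-C;a0=np.arctan2(p[1],p[0]);print("angle",np.degrees(a0),np.hypot(*p))
for i in range(1,13):
    a=a0-np.radians(15*i);w=np.array([.048*(np.cos(a)-np.cos(a0)),.048*(np.sin(a)-np.sin(a0)),0])
    print(-15*i,(M.T@w/.75)[:2].round(4))
E
```

```text
16.0 [0.51747091 0.1565737  0.20948817] [7.23249923e-01 3.05613986e+00 7.80115652e-04] 0.24470930253342557 [0.18927531 0.08823803 6.29573391]
angle 168.30810906773692 0.04822978170427569
-15 [0.0022 0.0166]
-30 [-0.      0.0331]
-45 [-0.0064  0.0486]
-60 [-0.0166  0.0618]
-75 [-0.0299  0.072 ]
-90 [-0.0453  0.0783]
-105 [-0.0619  0.0805]
-120 [-0.0785  0.0783]
-135 [-0.0939  0.0719]
-150 [-0.1071  0.0617]
-165 [-0.1173  0.0484]
-180 [-0.1237  0.033 ]
```

arm_command(
  steps=[
    [[0.0012,0.0083,0],0,0],
    [[0.0022,0.0166,0],0,0],
    [[0,0.0331,0],0,0],
    [[-0.0064,0.0486,0],0,0],
    [[-0.0166,0.0618,0],0,0],
    [[-0.0299,0.072,0],0,0],
    [[-0.0453,0.0783,0],0,0],
    [[-0.0619,0.0805,0],0,0],
    [[-0.0785,0.0783,0],0,0],
    [[-0.0939,0.0719,0],0,0],
    [[-0.1071,0.0617,0],0,0],
    [[-0.1071,0.0617,0],0,0],
  ],
)

```text
time: 17.0
position: [0.6114, 0.1606, 0.2096]
tcp_rot: [0.724, 3.054, 0.001]
contact_force: [4.4, -1.5, 2.9]
grip_width: 0.24
finger_force: 59.0
```

```bash
cat > arc.py <<'E'
from h import *
import sys
# arc.py step_deg n  : rows from the present pose
C=np.array([.5647,.1468]);s=ctrl.get_state();M=Ro.from_rotvec(s["tcp_rot"]).as_matrix()
p=s["position"][:2]-C;a0=np.arctan2(p[1],p[0]);f=s["contact_force"]
tg=np.array([-np.sin(a0),np.cos(a0)]);print(s["time"],"angle",np.degrees(a0).round(2),"r",np.hypot(*p).round(4),"z",s["position"][2].round(4),"F",f.round(1),"Ftan(ccw)",(f[:2]@tg).round(1),"Frad",(f[:2]@p/np.hypot(*p)).round(1),"grip",s["grip_width"],s["finger_force"])
st,n=float(sys.argv[1]),int(sys.argv[2])
for i in range(1,n+1):
    a=a0+np.radians(st*i);w=np.array([.048*np.cos(a)-.048*np.cos(a0),.048*np.sin(a)-.048*np.sin(a0),0])
    print(st*i,(M.T@w/.75)[:2].round(4).tolist())
E
python3 arc.py -5 8
```

```text
17.0 angle 16.44 r 0.0487 z 0.2096 F [ 4.4 -1.5  2.9] Ftan(ccw) -2.6 Frad 3.8 grip 0.23951893323467657 58.99250507354736
-5.0 [-0.0036, -0.0042]
-10.0 [-0.0069, -0.0088]
-15.0 [-0.0097, -0.0136]
-20.0 [-0.0121, -0.0186]
-25.0 [-0.0141, -0.0238]
-30.0 [-0.0156, -0.0292]
-35.0 [-0.0166, -0.0347]
-40.0 [-0.0172, -0.0403]
```

arm_command(
  steps=[
    [[-0.0036,-0.0042,0],0,0],
    [[-0.0069,-0.0088,0],0,0],
    [[-0.0097,-0.0136,0],0,0],
    [[-0.0121,-0.0186,0],0,0],
    [[-0.0133,-0.0217,0],0,0],
    [[-0.0141,-0.0238,0],0,0],
    [[-0.0149,-0.0265,0],0,0],
  ],
)

```text
time: 17.58
position: [0.6124, 0.1445, 0.2097]
tcp_rot: [0.717, 3.057, 0.021]
contact_force: [9.2, 36.6, -3.7]
grip_width: 0.242
finger_force: 59.6
```

```bash
python3 arc.py -15 12
```

```text
17.5833 angle -2.71 r 0.0477 z 0.2097 F [ 9.2 36.6 -3.7] Ftan(ccw) 37.0 Frad 7.5 grip 0.242406539088857 59.55197425559163
-15.0 [-0.0047, -0.016]
-30.0 [-0.005, -0.0327]
-45.0 [-0.001, -0.049]
-60.0 [0.007, -0.0636]
-75.0 [0.0186, -0.0757]
-90.0 [0.0329, -0.0843]
-105.0 [0.0489, -0.089]
-120.0 [0.0656, -0.0893]
-135.0 [0.0819, -0.0853]
-150.0 [0.0965, -0.0773]
-165.0 [0.1086, -0.0657]
-180.0 [0.1172, -0.0514]
```

The push force has risen to 37 N at about -3°, close to the expected station +x direction, so this is the stop. I'll relax to a light push to read the reference angle.

arm_command(
  steps=[
    [[0.0004,0.003,0],0,0],
    [[0.0007,0.0062,0],0,0],
    [[0.0007,0.0062,0],0,0],
    [[0.0007,0.0062,0],0,0],
    [[0.0007,0.0062,0],0,0],
  ],
)

```text
time: 18.0
position: [0.6128, 0.1458, 0.2095]
tcp_rot: [0.72, 3.057, 0.008]
contact_force: [3.1, 12.0, 4.1]
grip_width: 0.241
finger_force: 60.2
```

```bash
cat > arc2.py <<'E'
from h import *
import sys
# arc2.py cmd_angle step n : tool x,y rows (scaled) from the commanded angle; tool yaw phi fixed
C=np.array([.5647,.1468]);s=ctrl.get_state()
p=s["position"][:2]-C;a=np.arctan2(p[1],p[0]);f=s["contact_force"];tg=np.array([-np.sin(a),np.cos(a)])
print(s["time"],"angle",np.degrees(a).round(2),"r",np.hypot(*p).round(4),"pos",s["position"].round(4),"rot",s["tcp_rot"].round(3),"Ftan(ccw)",(f[:2]@tg).round(1),"Frad",(f[:2]@p/np.hypot(*p)).round(1),"Fz",f[2].round(1),"grip",s["grip_width"].round(3),s["finger_force"])
a0,st,n=float(sys.argv[1]),float(sys.argv[2]),int(sys.argv[3]);ph=2.6766;M=np.array([[np.cos(ph),np.sin(ph)],[np.sin(ph),-np.cos(ph)]])
P=lambda d:.048*np.array([np.cos(np.radians(d)),np.sin(np.radians(d))])
for i in range(1,n+1): print(a0+st*i,(M.T@(P(a0+st*i)-P(a0))/.75).round(4).tolist())
E
python3 arc2.py -3.9 15 24
```

```text
Traceback (most recent call last):
  File "arc2.py", line 6, in <module>
    print(s["time"],"angle",np.degrees(a).round(2),"r",np.hypot(*p).round(4),"pos",s["position"].round(4),"rot",s["tcp_rot"].round(3),"Ftan(ccw)",(f[:2]@tg).round(1),"Frad",(f[:2]@p/np.hypot(*p)).round(1),"Fz",f[2].round(1),"grip",s["grip_width"].round(3),s["finger_force"])
                                                                                                                                                                                                                                       ^^^^^^^^^^^^^^^^^^^^^
AttributeError: 'float' object has no attribute 'round'
```

```bash
sed -i 's/s\["grip_width"\].round(3)/s["grip_width"]/' arc2.py; python3 arc2.py -3.9 15 24
```

```text
18.0 angle -1.21 r 0.0481 pos [0.6128 0.1458 0.2095] rot [0.72  3.057 0.008] Ftan(ccw) 12.1 Frad 2.9 Fz 4.1 grip 0.24076403277300057 60.225744266062975
11.1 [0.0084, 0.0144]
26.1 [0.0203, 0.0262]
41.1 [0.0348, 0.0345]
56.1 [0.0509, 0.0387]
71.1 [0.0676, 0.0387]
86.1 [0.0838, 0.0343]
101.1 [0.0982, 0.0259]
116.1 [0.11, 0.014]
131.1 [0.1183, -0.0005]
146.1 [0.1225, -0.0167]
161.1 [0.1224, -0.0334]
176.1 [0.118, -0.0495]
191.1 [0.1096, -0.0639]
206.1 [0.0978, -0.0757]
221.1 [0.0833, -0.084]
236.1 [0.0671, -0.0882]
251.1 [0.0504, -0.0882]
266.1 [0.0343, -0.0838]
281.1 [0.0198, -0.0754]
296.1 [0.0081, -0.0635]
311.1 [-0.0002, -0.049]
326.1 [-0.0045, -0.0328]
341.1 [-0.0044, -0.0161]
356.1 [0.0, 0.0]
```

arm_command(
  steps=[
    [[0.0084,0.0144,0],0,0],
    [[0.0203,0.0262,0],0,0],
    [[0.0348,0.0345,0],0,0],
    [[0.0509,0.0387,0],0,0],
    [[0.0676,0.0387,0],0,0],
    [[0.0838,0.0343,0],0,0],
    [[0.0982,0.0259,0],0,0],
    [[0.11,0.014,0],0,0],
    [[0.1183,-0.0005,0],0,0],
    [[0.1225,-0.0167,0],0,0],
    [[0.1224,-0.0334,0],0,0],
    [[0.118,-0.0495,0],0,0],
  ],
)

```text
time: 19.0
position: [0.5167, 0.1503, 0.2095]
tcp_rot: [0.721, 3.056, 0.002]
contact_force: [8.5, 2.8, 3.5]
grip_width: 0.24
finger_force: 60.3
```

```bash
python3 arc2.py 176.1 15 1
```

```text
19.0 angle 175.83 r 0.0482 pos [0.5167 0.1503 0.2095] rot [7.210e-01 3.056e+00 2.000e-03] Ftan(ccw) -3.4 Frad -8.3 Fz 3.5 grip 0.23966596212403787 60.318142706528306
191.1 [-0.0084, -0.0144]
```

arm_command(
  steps=[
    [[-0.0084,-0.0144,0],0,0],
    [[-0.0203,-0.0262,0],0,0],
    [[-0.0348,-0.0345,0],0,0],
    [[-0.0509,-0.0387,0],0,0],
    [[-0.0676,-0.0387,0],0,0],
    [[-0.0838,-0.0343,0],0,0],
    [[-0.0982,-0.0259,0],0,0],
    [[-0.11,-0.014,0],0,0],
    [[-0.1183,0.0005,0],0,0],
    [[-0.1225,0.0167,0],0,0],
    [[-0.1224,0.0334,0],0,0],
    [[-0.118,0.0495,0],0,0],
  ],
)

```text
time: 20.0
position: [0.6126, 0.1427, 0.2094]
tcp_rot: [0.725, 3.057, -0.003]
contact_force: [-3.4, -4.0, 10.6]
grip_width: 0.241
finger_force: 61.5
```

arm_command(
  steps=[
    [[0.0084,0.0144,0],0,0],
    [[0.0203,0.0262,0],0,0],
    [[0.0348,0.0345,0],0,0],
    [[0.0509,0.0387,0],0,0],
    [[0.0676,0.0387,0],0,0],
    [[0.0838,0.0343,0],0,0],
    [[0.0982,0.0259,0],0,0],
    [[0.11,0.014,0],0,0],
    [[0.1183,-0.0005,0],0,0],
    [[0.1225,-0.0167,0],0,0],
    [[0.1224,-0.0334,0],0,0],
    [[0.118,-0.0495,0],0,0],
  ],
)

```text
time: 21.0
position: [0.5167, 0.1499, 0.2095]
tcp_rot: [0.722, 3.056, 0.002]
contact_force: [8.7, 3.6, 3.1]
grip_width: 0.241
finger_force: 60.7
```

arm_command(
  steps=[
    [[-0.0084,-0.0144,0],0,0],
    [[-0.0203,-0.0262,0],0,0],
    [[-0.0348,-0.0345,0],0,0],
    [[-0.0509,-0.0387,0],0,0],
    [[-0.0676,-0.0387,0],0,0],
    [[-0.0838,-0.0343,0],0,0],
    [[-0.0982,-0.0259,0],0,0],
    [[-0.11,-0.014,0],0,0],
    [[-0.1183,0.0005,0],0,0],
    [[-0.1225,0.0167,0],0,0],
    [[-0.12,0.044,0],0,0],
    [[-0.118,0.0495,0],0,0],
  ],
)

```text
time: 22.0
position: [0.6128, 0.1444, 0.2094]
tcp_rot: [-0.723, -3.057, 0.001]
contact_force: [-1.1, -3.4, 10.7]
grip_width: 0.235
finger_force: 61.7
```

arm_command(
  steps=[
    [[0,0,0],0,0],
    [[0.0006,0.0015,0],0,0],
    [[0.0006,0.0015,0],0,0],
    [[0.0006,0.0015,0],0,0],
  ],
)

```text
time: 22.33
position: [0.6127, 0.1444, 0.2095]
tcp_rot: [0.724, 3.056, -0.0]
contact_force: [-0.0, 1.2, 8.7]
grip_width: 0.241
finger_force: 61.5
```

```bash
python3 arc2.py -3 1 6
```

```text
22.3333 angle -2.9 r 0.0481 pos [0.6127 0.1444 0.2095] rot [ 0.724  3.056 -0.   ] Ftan(ccw) 1.2 Frad -0.1 Fz 8.7 grip 0.24076549894920354 61.47111484853667
-2.0 [0.0005, 0.001]
-1.0 [0.0009, 0.002]
0.0 [0.0014, 0.003]
1.0 [0.0019, 0.004]
2.0 [0.0025, 0.005]
3.0 [0.003, 0.006]
```

arm_command(
  steps=[
    [[0.0006,0.0014,0],0,0],
    [[0.0012,0.0027,0],0,0],
    [[0.0012,0.0027,0],0,0],
    [[0.0012,0.0027,0],0,0],
    [[0.0012,0.0027,0],0,0],
  ],
)

```text
time: 22.75
position: [0.6128, 0.146, 0.2095]
tcp_rot: [0.724, 3.056, -0.002]
contact_force: [-0.1, -1.7, 8.6]
grip_width: 0.242
finger_force: 61.4
```

```bash
python3 arc2.py -0.3 0.5 2
```

```text
22.75 angle -1.01 r 0.0482 pos [0.6128 0.146  0.2095] rot [ 7.240e-01  3.056e+00 -2.000e-03] Ftan(ccw) -1.7 Frad -0.1 Fz 8.6 grip 0.2424834840673736 61.438648815019405
0.2 [0.0003, 0.0005]
0.7 [0.0005, 0.001]
```

arm_command(
  steps=[
    [[0.0004,0.0009,0],0,0],
    [[0.0004,0.0009,0],0,0],
    [[0.0004,0.0009,0],0,0],
    [[0.0004,0.0009,0],0,0],
    [[0.0004,0.0009,0],0,0],
    [[0.0004,0.0009,0],0,0],
  ],
)

```text
time: 23.25
position: [0.6129, 0.1466, 0.2095]
tcp_rot: [0.725, 3.056, -0.002]
contact_force: [-0.2, -1.9, 9.0]
grip_width: 0.244
finger_force: 61.4
```

```bash
python3 - <<'E'
from h import *
s=ctrl.get_state();print(s["time"],s["position"],s["tcp_rot"],s["contact_force"],s["grip_width"],s["finger_force"])
for c in("side","top"):
    cv2.imwrite(f"pics/{c}4.png",ctrl.snapshot(c))
    for t in("reader","crank_grip","wheel_centre"): find(t,c)
a=cv2.imread("pics/side4.png");b=cv2.imread("pics/top4.png")
cv2.imwrite("pics/z4.png",np.hstack([cv2.resize(i,None,fx=3,fy=3,interpolation=cv2.INTER_CUBIC) for i in (a[120:290,140:270],b[120:290,310:430])]))
E
```

```text
23.25 [0.6128822  0.14659114 0.20948079] [ 7.24601076e-01  3.05594751e+00 -1.96565288e-03] [-0.19771562 -1.86093637  9.02308617] 0.24368047084880445 61.44126716473693
side mark_of reader 0.75 [ 0.3351 -0.0968 -0.0017]
side mark_of crank_grip 0.54 [0.6157 0.1436 0.1304]
side mark_of wheel_centre 0.81 [0.5641 0.1455 0.1289]
side mark_of wheel_centre 0.41 [0.5055 0.2066 0.0224]
top mark_of reader 0.9 [ 0.3324 -0.0938  0.0004]
top mark_of reader 0.88 [ 0.4892 -0.3016  0.0057]
top mark_of reader 0.66 [ 0.2199 -0.2777  0.0009]
top mark_of wheel_centre 0.8 [0.5681 0.1471 0.1254]
```

View pics/z4.png

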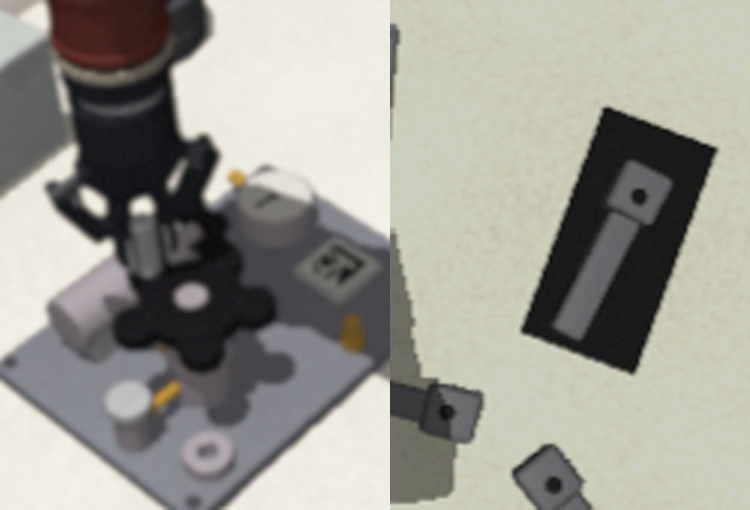

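The left crop shows the crank grip held between the fingers on the +x side of the wheel. The right crop shows the reader still on its mat. Everything is in place, so I'm handing the job in.

```bash
python3 -c "
from bench import ctrl
print(ctrl.close_job())"
```

```text
the job is handed in; nothing more can be done
None
```

I held the reader over the tag, laid it back on its mat, then closed the valve to its stop, backed it off two turns and handed the job in with the fingers still closed on the crank grip; no verdict came back.

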